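# Roll the crank spindle onto the lay-out line

### The arm

A 6-joint arm with a two-finger parallel gripper is mounted at the origin on the work surface. World frame = base frame: x ahead of the robot, y to its left, z up, the work surface at z = 0. Lengths are in mm, angles in rad, forces in N, time in s.
With the tool pointing down it reaches from about 425 to 925 mm from the base axis. Payload 12.5 kg.
Tool frame: the origin (TCP) lies midway between the tips of the shut fingers; the grasp point (between the pads) lies 19 mm behind it; y points along the fingers, z is the direction in which the jaws open and shut, and the axes are right-handed (so a half turn about y gives the same grasp; the last joint's range is limited). The gripper opens to 85 mm and grips with 20 to 120 N. Pads are 22 mm wide; open, the fingers measure 114 mm over their backs; the gripper's body (76 mm by 85 mm) begins 54 mm behind the grasp point. The pads swing forward as they close: fully open they stand 13 mm farther back than shut.
Start: joints at [-1.298, 0.491, 1.559, -0, 1.092, -0.106], TCP at [231.152, -580.701, 231.327] pointing down, gripper open.
Joint ranges: [-3.1, 3.1], [-0.84, 2.19], [0.05, 2.79], [-1.13, 4.28], [0.06, 2.93], [-2.69, 2.69]. Speed limits (rad/s): [2.22, 2.22, 2.79, 3.14, 3.14, 3.14].

### API

Orientations are given as a unit quaternion [x, y, z, w].
In Python, from cell import manip, eyes, workorder, look_for, mark_of gives the robot as it stands.
- The arm moves only by the tool step_arm, never from a script. Its arguments are lists of equal length, an entry for each row: "linear": the shift along the tool's x, y, z in mm, a list of three; "delta_rot": the turn, a rotation vector about the tool's x, y, z in degrees, a list of three; "gripper": the closure, from 0 (fully open) to 1 (shut). In form: {"linear": [[tx, ty, tz], ...], "delta_rot": [[wx, wy, wz], ...], "gripper": [gripper, ...]}. A call has 1 to 5 rows; each row is the pose to reach, as a shift and turn from the pose measured when the call began, along the tool's axes at that moment; what a row does not reach only later rows make up. A row lasts 1/10 s, in which the tool goes at most 50 mm and 8.59 degrees, less where a joint would pass 70% of its speed; a pose out of reach is approached as far as the arm can. A call with a gripper value outside its range is refused whole. The fingers move at their own pace and stop on an object; "force" is the grip in N (left out, the last holds). Time passes only in rows, so rows that repeat a pose let the fingers close. It gives the time, the measured TCP pose, the force and the opening at its end, in the units of the state.
- manip.get_state(): the state, without advancing time (a new reading comes with each control period).
- eyes.capture(name): name is "side" or "top" or "wrist"; returns a dict with "frame" (420x560x3 uint8, red, green, blue), "fx", "fy", "cx", "cy" (pixels), "k1" (the pictures are not rectified: a ray, as slopes to the right and down, at radius r is drawn at 1 + k1 r^2 times it, then the intrinsics apply), "origin" and "attitude" of the camera in the world; the wrist camera has in their place "T_tool_cam" (4x4, takes a point from camera to tool coordinates, whose origin is the TCP and whose axes are the tool frame's). Camera axes: x right, y up, looking along -z (the intrinsics and any distortion apply to the point x, -y, -z); pixel columns grow to the right and rows downward; lengths in mm; the calibration is good to about 2 mm. A picture is of the moment at which its call begins: read the wrist's pose just before it. There is no depth.
- workorder.finish_job(): hands the job in, once; it reports no verdict.
Trained networks look in a picture, given as the dict that the camera call returned (one of the last four; its "shot" number tells which), for a name from the list of things; names that differ only in an ending like _2 or _b are one class to them, and where a whole thing is asked for, a point or a joint stands for the part that bears it (a point fixed in the world has none). Each returns a list of dicts, best first, with "score" (0 to 1); they miss things now and then, are a little off and sometimes report something else, mostly with a low value. They report only what shows in the picture. A call takes as long as a camera call.
- look_for(picture, thing): "bbox" ([left, top, width, height] in pixels, round what is visible of it).
- mark_of(picture, thing): "at" ([column, row] in pixels: a listed point, or the origin of a listed thing).
The state is a dict: "time_s": time; "joint_pos": joint angles; "joint_vel": joint speeds; "joint_torque": joint torques, N m; "position": TCP position; "eef_rot": TCP orientation; "force": force on the tool from outside, world axes, zero at the start; "torque": the same for the moment, N m; "finger_gap": opening from 0.0 (shut) to 1.0 (fully open).
Only numpy, scipy, OpenCV 4.12 (cv2) and the standard library are available. Lean on these libraries where they do the work, as an engineer would, in place of code of your own. Each camera call takes 0.05 s, during which the arm holds its last target.

### The job

The bottom-bracket parts are being laid out in order on the black bench mat. With the fingertips on top of the lying steel crank spindle, push its top sideways to roll it across the mat until it rests along the white line, in the middle of the gap between the two bearing cups. Do not reach down beside it to shove or pinch it, and do not lift or skid it; leave the cups, grease pot and wrench alone, and finish with the hand clear.

Things in the scene. Friction and masses are not known exactly. Their poses are not given: they have to be found in the camera images.
- spindle: Crank spindle: steel tube with splined ends, 30 mm diameter, 145 mm long, 0.17 to 0.32 kg, lying loose on the mat 50 to 90 mm to either side of the white line, parallel to it within 3 degrees. Origin: its centre, 15 mm above the mat; x is the tube's axis (y, z turn as it rolls). Fingertips grip it: a tip dragged over the top rolls it half as far as the tip goes. It coasts only a few mm.
- line (a point): Middle of the straight white line, 5 mm wide and 330 mm long, painted along the middle of a fixed black rubber mat of 360 x 360 mm, 4 mm thick. The point lies on the mat's upper face (4 mm above the bench); x runs along the line, y across it on the mat, z up. The spindle goes here, its axis over the line and its middle near this point.
- cup0: Aluminium bearing cup: a ring standing on the mat on the white line, 128 mm from its middle towards the robot side; 44 mm outside diameter, 31 mm bore, 22 mm high. Origin: centre of the underside. Loose, to be left alone.
- cup1: The like bearing cup on the line, 128 mm from its middle on the side away from the robot. Origin: centre of the underside. Loose, to be left alone.
- grease: Small white grease pot with a black cap, 46 mm in diameter and 46 mm high, standing loose on the mat, on the other side of the line from the spindle. Origin: centre of the underside. To be left alone.
- wrench: Steel wrench, 170 mm long, lying loose on the bench to the right of the mat. Origin: under its middle. To be left alone.

How it is judged (in metres and radians):
On the way:
1. the spindle is rolling across the mat (angular speed of spindle above 0.3 rad/s and distance of spindle from where it was at the start of the episode above 0.01 m), for 0.2 s.
At the end, for the whole second after the job is handed in: The spindle lies still on the mat, its middle within 8 mm of the line across it and within 30 mm of the line's middle along it, its axis within 0.1 rad (6 degrees) of the line (y of spindle in the frame of line between -0.008 and 0.008 m and x of spindle in the frame of line between -0.03 and 0.03 m and angle between the x axis of spindle and the x axis of line, either way round below 0.1 rad and z of spindle in the frame of line between 0.012 and 0.018 m and linear speed of spindle below 0.01 m/s and angular speed of spindle below 0.3 rad/s); the robot touches nothing.
It fails at once if the spindle is lifted or carried (its centre more than 6 mm above where it lies) (z of spindle in the frame of line above 0.021 m).
It fails at once if the spindle is skidded along without rolling (faster than 20 mm/s while turning slower than 0.4 rad/s) (linear speed of spindle above 0.02 m/s and angular speed of spindle below 0.4 rad/s).
It fails at once if the spindle is pinched or shoved low on its side, with the fingers reaching down beside it, instead of by its top (contact force between the fingers and spindle above 0.1 N and z of the grasp point in the frame of line below 0.038 m).
It fails at once if a bearing cup is moved more than 8 mm (distance of any of cup0, cup1 from where it was at the start of the episode above 0.008 m).
It fails at once if the grease pot or the wrench is moved more than 10 mm (distance of any of grease, wrench from where it was at the start of the episode above 0.01 m).
It also fails if it takes over 51 s, if anything falls off the work surface, if the arm or the gripper's body presses on something with over 40 N, if the wrist force passes 120 N, or if a joint passes its speed limit or range.

## Working session

There is one attempt and no reset: what is moved stays moved. The work goes in short steps, Python scripts to look and compute and a tool call to move; the robot and the scene stay as the last step left them, time stands still between calls to the robot, and variables do not carry over. Pictures are saved under pics/ and viewed, and the job is handed in when it is done.

Besides the shell and the picture viewer there is one more tool, called by a JSON object that holds its "fn" and its "kwargs". step_arm: Moves the arm, as the interface text tells. Its arguments: {"type":"object","properties":{"linear":{"type":"array"},"delta_rot":{"type":"array"},"gripper":{"type":"array"},"force":{"type":"number"}},"required":["linear","delta_rot","gripper"]}

```bash
mkdir -p pics; ls
python3 - <<'E'
from cell import manip, eyes, workorder, look_for, mark_of
import cv2,json
s=manip.get_state();print({k:s[k] for k in('time_s','position','eef_rot','finger_gap','force')})
for n in('top','side'):
    p=eyes.capture(n);print(n,{k:v for k,v in p.items() if k!='frame'})
    cv2.imwrite(f'pics/{n}0.png',p['frame'][:,:,::-1])
    for t in('spindle','line','cup0','cup1','grease','wrench'):
        print(t,[(d['at'],round(d['score'],2)) for d in mark_of(p,t)[:3]])
E
```

```text
pics
{'time_s': 0.0, 'position': array([ 231.09908936, -580.4644351 ,  230.7412499 ]), 'eef_rot': array([-0.13316268,  0.69483795, -0.69408337,  0.13310223]), 'finger_gap': 1.000000076319949, 'force': array([-0.41392293, -0.09593234, -0.03712158])}
top {'fx': 425.13673056678454, 'fy': 425.13673056678454, 'cx': 284.2382191071462, 'cy': 212.0304509873466, 'k1': -0.12621343750146644, 'origin': array([ 526.10605074, -156.84819745,  745.22766667]), 'attitude': array([-0.04993838,  0.01537694,  0.71341806, -0.6987878 ]), 'shot': 1}
spindle [([182.6, 215.4], 0.85)]
line [([233.4, 224.4], 0.76)]
cup0 [([230.9, 291.8], 0.87), ([235.6, 147.5], 0.68)]
cup1 [([230.9, 291.8], 0.87), ([235.6, 147.5], 0.68)]
grease [([272.7, 229.3], 0.73)]
wrench [([432.2, 299.7], 0.91)]
side {'fx': 409.55744508127975, 'fy': 409.55744508127975, 'cx': 271.40486907526116, 'cy': 208.21577077320742, 'k1': -0.020378714080851384, 'origin': array([ 338.49364105, -570.86661242,  604.65112563]), 'attitude': array([ 0.33253498, -0.08398724, -0.24193277,  0.90765366]), 'shot': 2}
spindle [([229.6, 142.9], 0.56)]
line [([248.4, 175.4], 0.77)]
cup0 [([186.5, 196.2], 0.89), ([303.7, 155.1], 0.89)]
cup1 [([186.5, 196.2], 0.89), ([303.7, 155.1], 0.89)]
grease [([254.9, 207.1], 0.94)]
wrench [([271.7, 361.2], 0.91), ([229.7, 143.7], 0.59)]
```

View pics/top0.png

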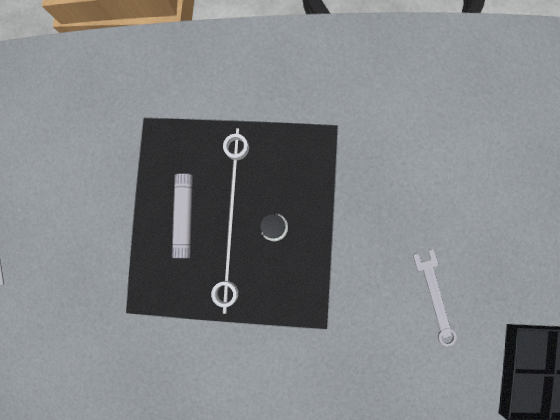

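View pics/side0.png

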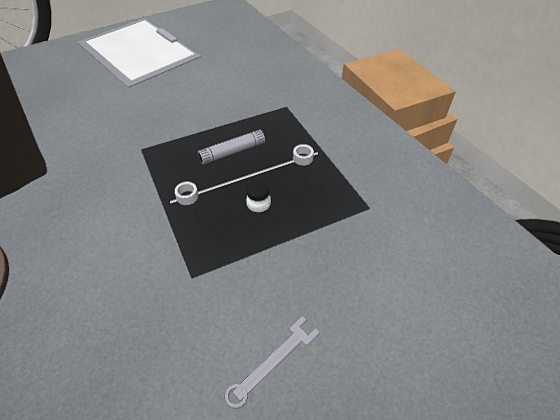

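```bash
cat > h.py <<'E'
import numpy as np,cv2
from scipy.spatial.transform import Rotation as R
def ray(p,uv,Rw=None,o=None):
    K=np.array([[p['fx'],0,p['cx']],[0,p['fy'],p['cy']],[0,0,1]])
    n=cv2.undistortPoints(np.array([[uv]],float),K,np.array([p['k1'],0,0,0.]))[0,0]
    d=np.array([n[0],-n[1],-1])
    if Rw is None: Rw=R.from_quat(p['attitude']).as_matrix();o=p['origin']
    return o,Rw@d
def at(p,uv,z,**k):
    o,d=ray(p,uv,**k);return o+d*(z-o[2])/d[2]
def proj(p,X,Rw=None,o=None):
    if Rw is None: Rw=R.from_quat(p['attitude']).as_matrix();o=p['origin']
    c=Rw.T@(np.asarray(X,float)-o);x,y=c[0]/-c[2],-c[1]/-c[2]
    f=1+p['k1']*(x*x+y*y);return np.array([p['fx']*x*f+p['cx'],p['fy']*y*f+p['cy']])
E
python3 - <<'E'
from h import *
from cell import *
from cell import eyes
p=eyes.capture('top');q=eyes.capture('side')
for c,l in((p,[((182.6,215.4),19),((233.4,224.4),4),((230.9,291.8),4),((235.6,147.5),4),((272.7,229.3),4)]),(q,[((229.6,142.9),19),((248.4,175.4),4),((186.5,196.2),4),((303.7,155.1),4),((254.9,207.1),4)])):
    for uv,z in l: print(at(c,uv,z).round(1))
print(R.from_quat([-0.13316268,0.69483795,-0.69408337,0.13310223]).as_matrix().round(3))
E
```

```text
[592.   56.3  19. ]
[575.4 -31.1   4. ]
[457.6 -25.4   4. ]
[713.7 -35.9   4. ]
[ 565.4 -100.4    4. ]
[591.7  66.3  19. ]
[587.4 -28.2   4. ]
[455.  -17.8   4. ]
[718.8 -33.6   4. ]
[ 558.5 -110.3    4. ]
[[-0.929 -0.     0.37 ]
 [-0.37   0.001 -0.929]
 [-0.    -1.    -0.001]]
```

The top view shows the spindle at about (182,216), left of the line (ends (238,129) and (225,312)), with the cups at (236,147) and (225,293). The pot is at (273,228), and the wrench is far to the right. Next I'll measure this more precisely.

```bash
cat > meas.py <<'E'
from h import *
def meas(p,dbg=None):
    f=p['frame'].astype(int);g=f.mean(2)
    # spindle & white bits within the mat
    def ext(pts): return pts
    mat=np.array([at(p,uv,4)[:2] for uv in[(143,118),(337,126),(327,328),(127,313)]])
    poly=cv2.convexHull(np.array([[146,121],[334,129],[324,324],[130,310]],np.int32))
    m=np.zeros(g.shape,np.uint8);cv2.fillConvexPoly(m,poly,1)
    b=((g>90)&(m>0)).astype(np.uint8)
    n,L,st,c=cv2.connectedComponentsWithStats(b)
    out=[]
    for i in range(1,n):
        if st[i,4]>30:
            ys,xs=np.where(L==i);out.append((st[i].tolist(),cv2.minAreaRect(np.c_[xs,ys].astype(np.float32))))
    return mat,out,L
E
python3 - <<'E'
from meas import *
from cell import eyes
p=eyes.capture('top')
mat,out,L=meas(p)
print(mat.round(1),mat.mean(0).round(1))
for a,b in zip(mat,np.roll(mat,-1,0)): print(np.linalg.norm(b-a).round(1),np.degrees(np.arctan2(*(b-a)[::-1])).round(2))
for s,r in out:
    print(s,np.round(r[0],1),np.round(r[1],1),round(r[2],1))
# line ends
a=at(p,(237.7,128.5),4);b=at(p,(224.7,312.5),4);print(a,b,np.linalg.norm(a-b))
E
```

```text
[[ 777.   138.7]
 [ 747.5 -218.5]
 [ 393.3 -191.1]
 [ 419.9  164.4]] [584.4 -26.6]
358.4 -94.72
355.3 175.58
356.5 85.71
358.0 -4.12
[211, 128, 38, 186, 1375] [229.5 220.4] [ 26.4 185.6] 4.3
[172, 173, 20, 85, 1469] [181.5 215.1] [17.6 84.3] 1.8
[261, 214, 27, 28, 154] [276.7 229.8] [19.2 27.8] 41.8
[748.75644561 -39.78057907   4.        ] [421.66632976 -13.99115886   4.        ] 328.10522409354127
```

```bash
cat > sp.py <<'E'
from meas import *
def line_frame(p):
    a=at(p,(237.7,128.5),4);b=at(p,(224.7,312.5),4)
    m=(a+b)/2; u=(a-b)[:2];u/=np.linalg.norm(u);return m,u,np.array([-u[1],u[0]])
def spindle(p,region,thr=90):
    g=p['frame'].astype(int).mean(2);x0,y0,x1,y1=region
    ys,xs=np.where(g[y0:y1,x0:x1]>thr);xs=xs+x0;ys=ys+y0
    m=np.zeros(g.shape,np.uint8);m[ys,xs]=1
    n,L,st,c=cv2.connectedComponentsWithStats(m);i=1+np.argmax(st[1:,4])
    ys,xs=np.where(L==i)
    W=np.array([at(p,(a,b),19)[:2] for a,b in zip(xs,ys)])
    (cx,cy),(w,h),ang=cv2.minAreaRect(W.astype(np.float32))
    c=W.mean(0);v=np.linalg.svd(W-c,full_matrices=0)[2][0];v*=np.sign(v[0])
    return np.array([cx,cy]),c,v,(w,h)
E
python3 - <<'E'
from sp import *
from cell import eyes
p=eyes.capture('top')
m,u,n=line_frame(p);c,c2,v,wh=spindle(p,(150,150,205,280))
print('line',m,np.degrees(np.arctan2(u[1],u[0])),'sp',c,c2,np.degrees(np.arctan2(v[1],v[0])),wh)
print('sp in line: x',(c-m[:2])@u,'y',(c-m[:2])@n)
q=eyes.capture('side')
for k in(-72,0,72):
    print(proj(q,[*(c+k*v),19]).round(1), proj(q,[*(m[:2]+k*u*164/72),4]).round(1))
print(at(q,(171,202),4),at(q,(317,153.5),4))
E
```

```text
line [585.21138768 -26.88586896   4.        ] -4.508159466824319 sp [593.28063965  58.40021133] [591.78806323  58.35238562] -1.6543280609572495 (31.74557876586914, 148.09779357910156)
sp in line: x 1.340710128233562 y 85.65646978430219
[200.7 155.7] [169.9 201.3]
[231.9 144.7] [247.2 175.4]
[261.6 134.4] [316.9 152. ]
[423.00556561 -16.71977124   4.        ] [746.31936968 -43.7644217    4.        ]
```

```bash
cat > go.py <<'E'
from h import *
from cell import manip
def go(X,Y,Z,yaw=-91.65):
    s=manip.get_state();Rc=R.from_quat(s['eef_rot']).as_matrix();P=np.array(s['position'])
    a=np.radians(yaw);z=np.array([np.cos(a),np.sin(a),0]);y=np.array([0,0,-1.]);x=np.cross(y,z)
    Rt=np.c_[x,y,z]
    print('t',s['time_s'],'pos',P.round(1),'F',np.round(s['force'],1),'gap',round(s['finger_gap'],2))
    print('linear',(Rc.T@(np.array([X,Y,Z])-P)).round(1),'rot',np.degrees(R.from_matrix(Rc.T@Rt).as_rotvec()).round(1))
E
python3 -c "
from go import *
go(593,72,100)"
```

```text
t 0.95 pos [ 231.2 -580.7  231.3] F [ 0.3 -0.1  0.2] gap 1.0
linear [-577.6  131.3 -472.6] rot [-0.  23.4  0. ]
```

{"fn": "step_arm", "kwargs": {"linear": [[-578,131,-473],[-578,131,-473],[-578,131,-473],[-578,131,-473],[-578,131,-473]], "delta_rot": [[0,23.4,0],[0,23.4,0],[0,23.4,0],[0,23.4,0],[0,23.4,0]], "gripper": [1,1,1,1,1], "force": 40}}

```text
time_s: 1.45
position: [351.1, -363.7, 188.0]
eef_rot: [-0.011, -0.707, 0.707, 0.011]
force: [1.4, -1.2, -0.0]
finger_gap: 0.144
```

```bash
python3 -c "
from go import *
go(593,72,100)"
```

```text
t 1.45 pos [ 351.1 -363.7  188. ] F [ 1.4 -1.2 -0. ] gap 0.14
linear [-228.5   87.9 -442.9] rot [-0.  -0.1 -0. ]
```

{"fn": "step_arm", "kwargs": {"linear": [[-228,88,-443],[-228,88,-443],[-228,88,-443],[-228,88,-443],[-228,88,-443]], "delta_rot": [[0,0,0],[0,0,0],[0,0,0],[0,0,0],[0,0,0]], "gripper": [1,1,1,1,1]}}

```text
time_s: 1.95
position: [470.5, -148.1, 144.6]
eef_rot: [-0.011, -0.707, 0.707, 0.01]
force: [0.8, -0.0, 1.0]
finger_gap: -0.003
```

```bash
python3 -c "
from go import *
go(593,72,80)"
```

```text
t 1.95 pos [ 470.5 -148.1  144.6] F [ 0.8 -0.   1. ] gap -0.0
linear [-115.7   64.5 -223.8] rot [-0.  -0.1 -0.1]
```

{"fn": "step_arm", "kwargs": {"linear": [[-116,64,-224],[-116,64,-224],[-116,64,-224],[-116,64,-224],[-116,64,-224]], "delta_rot": [[0,0,0],[0,0,0],[0,0,0],[0,0,0],[0,0,0]], "gripper": [1,1,1,1,1]}}

```text
time_s: 2.45
position: [588.4, 63.9, 83.1]
eef_rot: [-0.011, -0.707, 0.707, 0.01]
force: [0.2, -1.3, 0.5]
finger_gap: 0.002
```

Run:
```python
from go import *
from cell import eyes
go(593,69,60)
for n in('wrist','side'):
    s=manip.get_state();p=eyes.capture(n)
    cv2.imwrite(f'pics/{n}1.png',p['frame'][:,:,::-1])
    if n=='wrist': print(p['T_tool_cam'],p['fx'],p['k1'])
```

```text
t 2.45 pos [588.4  63.9  83.1] F [ 0.2 -1.3  0.5] gap 0.0
linear [-4.4 23.1 -5.2] rot [-0.  -0.1 -0.1]
[[-3.18435804e-04 -9.48466730e-01 -3.16876571e-01 -8.15763478e+01]
 [ 6.47170309e-04  3.16876325e-01 -9.48466645e-01 -1.42199381e+02]
 [ 9.99999740e-01 -5.07098847e-04  5.12914739e-04  6.14981842e-01]
 [ 0.00000000e+00  0.00000000e+00  0.00000000e+00  1.00000000e+00]] 344.688585909623 -0.04745157063837857
```

View pics/wrist1.png

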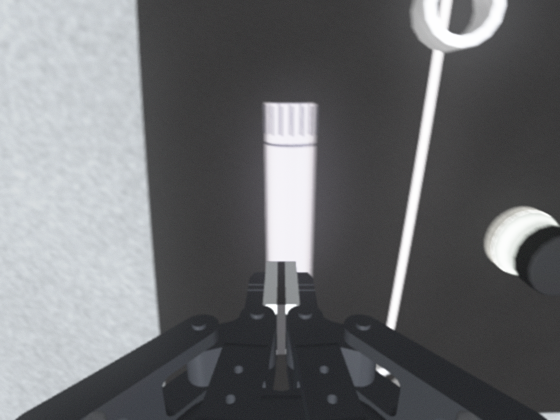

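View pics/side1.png

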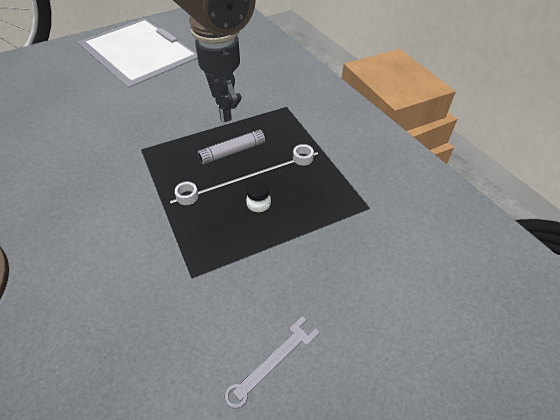

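The wrist view shows the spindle centred at about column 290 (edges 264–315), the shut tips at (282,265), and the line from (438,50) to (390,330). I'll zoom in on the tips.

Run:
```python
import cv2
a=cv2.imread('pics/wrist1.png')[240:420,190:380];cv2.imwrite('pics/w1z.png',cv2.resize(a,None,fx=3.3,fy=3.3,interpolation=cv2.INTER_CUBIC))
from h import *
from cell import eyes,manip
s=manip.get_state();p=eyes.capture('wrist')
T=p['T_tool_cam'];Rt=R.from_quat(s['eef_rot']).as_matrix()
Rw=Rt@T[:3,:3];o=np.array(s['position'])+Rt@T[:3,3]
for d in([0,0,0],[-11,0,-14.5],[-11,0,14.5],[-11,0,-7],[-11,0,7],[-11,-19,-14.5],[-11,-19,14.5]):
    print(d,proj(p,np.array(s['position'])+Rt@np.array(d),Rw,o).round(1))
# spindle edge rows at 200: centre
for row in(130,200,250):
    g=p['frame'][row].mean(1);xs=[i for i in range(240,340) if g[i]>120];c=(xs[0]+xs[-1])/2
    print(row,xs[0],xs[-1],at(p,(c,row),19,Rw=Rw,o=o).round(1))
for uv in((438,50),(415,190),(393,320)): print(at(p,uv,4,Rw=Rw,o=o).round(1))
```

```text
[0, 0, 0] [279.6 278.8]
[-11, 0, -14.5] [247.9 257.5]
[-11, 0, 14.5] [311.4 257.5]
[-11, 0, -7] [264.3 257.5]
[-11, 0, 7] [294.9 257.5]
[-11, -19, -14.5] [243.6 278.5]
[-11, -19, 14.5] [315.3 278.5]
130 272 322 [650.8  54.8  19. ]
200 272 320 [608.1  55.9  19. ]
250 272 318 [574.   56.9  19. ]
[694.6 -30.3   4. ]
[608.6 -24.    4. ]
[506.2 -17.6   4. ]
```

View pics/w1z.png

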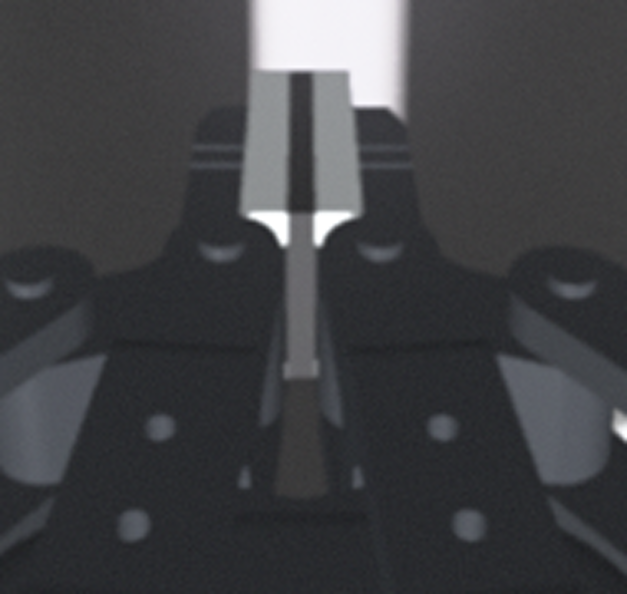

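Run:
```python
from go import *
print(manip.get_state()['joint_pos'].round(2))
go(592,65.5,60,-181.65)
```

```text
[-0.    0.63  1.78 -0.    0.73  1.6 ]
t 2.6 pos [587.9  64.3  82.5] F [-0.9 -0.6 -0.5] gap -0.0
linear [-4.  22.5 -1.3] rot [-0.  90.1 -0. ]
```

{"fn": "step_arm", "kwargs": {"linear": [[-4,5,-1],[-4,10,-1],[-4,15,-1],[-4,20,-1],[-4,22,-1]], "delta_rot": [[0,-90,0],[0,-90,0],[0,-90,0],[0,-90,0],[0,-90,0]], "gripper": [1,1,1,1,1]}}

```text
time_s: 3.1
position: [591.5, 63.9, 60.5]
eef_rot: [0.251, -0.661, 0.661, -0.251]
force: [0.9, -0.3, -0.1]
finger_gap: 0.0
```

Run:
```python
from go import *
go(592,65.5,45,-1.65)
```

```text
t 3.1 pos [591.5  63.9  60.5] F [ 0.9 -0.3 -0.1] gap 0.0
linear [-1.5 15.5 -0.9] rot [ -0.  -46.8   0. ]
```

{"fn": "step_arm", "kwargs": {"linear": [[-1,3,-1],[-1,6,-1],[-1,10,-1],[-1,13,-1],[-1,15,-1]], "delta_rot": [[0,-46.8,0],[0,-46.8,0],[0,-46.8,0],[0,-46.8,0],[0,-46.8,0]], "gripper": [1,1,1,1,1]}}

```text
time_s: 3.6
position: [591.2, 64.0, 45.8]
eef_rot: [0.475, -0.523, 0.524, -0.475]
force: [-0.4, 0.5, 0.4]
finger_gap: -0.003
```

Run:
```python
from go import *
from cell import eyes
go(592,65.5,36,-1.65)
s=manip.get_state();p=eyes.capture('wrist');cv2.imwrite('pics/wrist2.png',p['frame'][:,:,::-1])
```

```text
t 3.6 pos [591.2  64.   45.8] F [-0.4  0.5  0.4] gap -0.0
linear [-1.6  9.8  0.6] rot [-0.  -3.9  0. ]
```

View pics/wrist2.png

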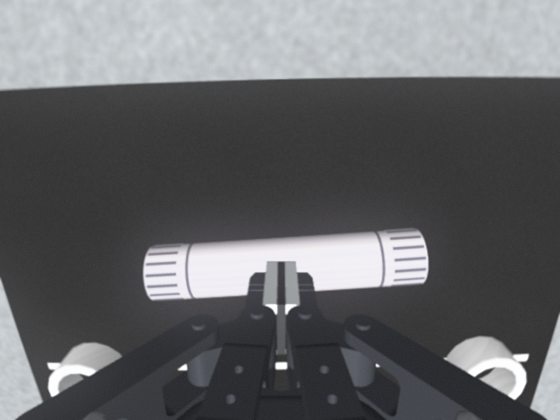

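The spindle spans columns 143–428 and rows 232–300 under the tips at (281,265). It is well centred along its axis. I'll get the tip-to-axis offset next.

```bash
cat > wm.py <<'E'
from h import *
from cell import eyes,manip
from scipy.optimize import least_squares
def wcap(name=None):
    s=manip.get_state();p=eyes.capture('wrist');T=p['T_tool_cam'];Rt=R.from_quat(s['eef_rot']).as_matrix()
    if name: cv2.imwrite(name,p['frame'][:,:,::-1])
    return p,Rt@T[:3,:3],np.array(s['position'])+Rt@T[:3,3],np.array(s['position'])
def edge_y(p,Rw,o,col,rows=(150,330)):
    # top/bottom silhouette edges at a column -> cylinder axis (y,z=19) using tangent rays (yz-plane approx)
    g=cv2.GaussianBlur(p['frame'],(3,3),0).astype(float).mean(2)[rows[0]:rows[1],col];b=np.where(g>120)[0]+rows[0]
    if len(b)<5:return None
    t,bt=b[0],b[-1]
    x=at(p,(col,(t+bt)/2),19,Rw=Rw,o=o)
    ang=[]
    for r in(t,bt):
        _,d=ray(p,(col,r),Rw,o);ang.append(np.arctan2(d[1],-d[2]))
    a=np.mean(ang);return x[0],o[1]+np.tan(a)*(o[2]-19),t,bt,15/np.sin(abs(ang[0]-ang[1])/2)
E
python3 - <<'E'
from wm import *
p,Rw,o,P=wcap()
print(P,o)
for c in(165,210,230,340,360,400): print(c,np.round(edge_y(p,Rw,o,c),1))
E
```

```text
[591.14395959  63.99738564  45.52108872] [598.10915732 144.89140685 187.65429339]
165 [526.4  58.  246.  298.  200.8]
210 [551.5  57.5 242.  297.  191.4]
230 [562.6  57.2 241.  296.  192. ]
340 [622.9  55.6 235.  290.  194.1]
360 [633.8  55.3 234.  289.  194.3]
400 [655.7  54.5 233.  286.  201.9]
```

{"fn": "step_arm", "kwargs": {"linear": [[-1,5,1],[-1,9,1],[-1,11,1],[-1,11,1]], "delta_rot": [[0,-3.9,0],[0,-3.9,0],[0,-3.9,0],[0,-3.9,0]], "gripper": [1,1,1,1]}}

```text
time_s: 4.1
position: [592.1, 64.7, 34.6]
eef_rot: [0.491, -0.509, 0.509, -0.491]
force: [-0.8, -0.4, 0.4]
finger_gap: 0.001
```

Run:
```python
from go import *
go(592,65,33,-1.65)
```

```text
t 4.1 pos [592.1  64.7  34.6] F [-0.8 -0.4  0.4] gap 0.0
linear [-0.3  1.6 -0.2] rot [ 0.  -0.4  0. ]
```

Press gently, then look at the force.

{"fn": "step_arm", "kwargs": {"linear": [[0,1,0],[0,1.6,0],[0,1.6,0]], "delta_rot": [[0,0,0],[0,0,0],[0,0,0]], "gripper": [1,1,1]}}

```text
time_s: 4.4
position: [592.3, 64.7, 33.8]
eef_rot: [0.491, -0.509, 0.509, -0.491]
force: [-2.1, -0.4, 8.3]
finger_gap: -0.0
```

{"fn": "step_arm", "kwargs": {"linear": [[2,0.9,0],[5,0.9,0],[9,0.9,0],[13,0.9,0],[17,0.9,0]], "delta_rot": [[0,0,0],[0,0,0],[0,0,0],[0,0,0],[0,0,0]], "gripper": [1,1,1,1,1]}}

```text
time_s: 4.9
position: [591.8, 47.7, 33.9]
eef_rot: [0.49, -0.509, 0.51, -0.491]
force: [-2.2, -0.1, 9.5]
finger_gap: -0.001
```

{"fn": "step_arm", "kwargs": {"linear": [[4,0.9,0],[8,0.9,0],[11,0.9,0],[13,0.9,0],[13,0,0]], "delta_rot": [[0,0,0],[0,0,0],[0,0,0],[0,0,0],[0,0,0]], "gripper": [1,1,1,1,1]}}

```text
time_s: 5.4
position: [591.4, 34.5, 34.4]
eef_rot: [0.49, -0.509, 0.51, -0.49]
force: [0.5, -0.3, -0.8]
finger_gap: -0.002
```

Run:
```python
from wm import *
p,Rw,o,P=wcap('pics/wrist3.png')
print(P,o)
for c in(165,210,230,340,360,400): print(c,np.round(edge_y(p,Rw,o,c),1))
```

```text
[591.39293906  34.48835897  34.36059342] [594.18437234 115.63704538 176.49489196]
165 [533.2  43.  222.  281.  176.1]
210 [556.1  42.2 222.  281.  177.1]
230 [566.2  42.1 221.  281.  174.5]
340 [621.5  40.4 220.  280.  175.3]
360 [631.6  40.3 220.  279.  178.2]
400 [651.9  39.4 220.  279.  178. ]
```

View pics/wrist3.png

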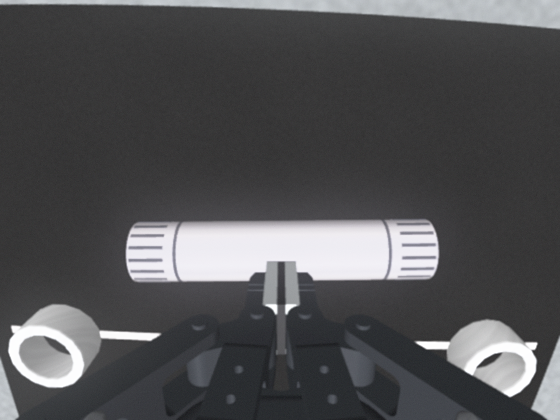

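Run:
```python
from wm import *
p,Rw,o,P=wcap()
g=p['frame'].astype(float).mean(2)
for c in(110,125,140,425,435,440):
    b=np.where(g[300:380,c]>140)[0]+300
    print(c,b[:1],b[-1:],at(p,(c,b.mean()),4,Rw=Rw,o=o).round(1))
```

```text
110 [331] [338] [484.8 -18.5   4. ]
125 [332] [339] [494.1 -19.4   4. ]
140 [332] [340] [503.3 -20.    4. ]
425 [341] [348] [678.3 -33.6   4. ]
435 [342] [349] [684.8 -34.8   4. ]
440 [342] [349] [687.9 -35.    4. ]
```

{"fn": "step_arm", "kwargs": {"linear": [[-4,-5,0],[-16,-5,0],[-16,-5,0],[-16,0,0],[-16,1.4,0]], "delta_rot": [[0,0,0],[0,0,0],[0,0,0],[0,0,0],[0,0,0]], "gripper": [1,1,1,1,1]}}

```text
time_s: 6.0
position: [592.4, 51.0, 33.2]
eef_rot: [0.49, -0.509, 0.51, -0.491]
force: [-5.0, 2.7, 25.4]
finger_gap: 0.0
```

{"fn": "step_arm", "kwargs": {"linear": [[3,0.2,0],[7,0.2,0],[11,0.2,0],[15,0.2,0],[19,0.2,0]], "delta_rot": [[0,0.1,0],[0,0.3,0],[0,0.5,0],[0,0.6,0],[0,0.7,0]], "gripper": [1,1,1,1,1]}}

```text
time_s: 6.5
position: [591.8, 31.8, 33.8]
eef_rot: [0.486, -0.511, 0.514, -0.488]
force: [-2.3, 0.7, 13.7]
finger_gap: -0.001
```

{"fn": "step_arm", "kwargs": {"linear": [[4,0.8,0],[8,0.8,0],[12,0.8,0],[14,0.8,0],[15,0,0]], "delta_rot": [[0,0.1,0],[0,0.3,0],[0,0.5,0],[0,0.6,0],[0,0.7,0]], "gripper": [1,1,1,1,1]}}

```text
time_s: 7.0
position: [591.2, 16.5, 34.1]
eef_rot: [0.483, -0.514, 0.517, -0.485]
force: [-0.2, 0.6, 0.9]
finger_gap: 0.003
```

Run:
```python
from wm import *
p,Rw,o,P=wcap()
print(P,o)
for c in(165,210,230,340,360,400): print(c,np.round(edge_y(p,Rw,o,c,(180,310)),1))
```

```text
[591.19338933  16.46956757  34.07931923] [595.61767085  97.51113546 176.23209256]
165 [533.3  25.5 224.  283.  175.9]
210 [556.2  24.9 222.  282.  174.1]
230 [566.2  24.6 222.  281.  177.4]
340 [621.4  22.9 218.  278.  175.6]
360 [631.5  22.5 218.  277.  178.6]
400 [651.7  21.9 216.  276.  175.5]
```

{"fn": "step_arm", "kwargs": {"linear": [[-4,-5,5],[-16,-5,38],[-16,-5,38],[-16,-1,38],[-16,0.8,38]], "delta_rot": [[0,0,0],[0,0,0],[0,0,0],[0,0,0],[0,0,0]], "gripper": [1,1,1,1,1]}}

```text
time_s: 7.55
position: [630.2, 30.1, 33.6]
eef_rot: [0.483, -0.514, 0.517, -0.485]
force: [-3.9, 1.6, 22.9]
finger_gap: -0.0
```

Run:
```python
from go import *
go(630,32,32.9,-3)
```

```text
t 7.55 pos [630.2  30.1  33.6] F [-3.9  1.6 22.9] gap -0.0
linear [-1.9  0.7 -0.3] rot [-0.3 -0.6  0. ]
```

Offset is about +7.5, so I'll drag about 32 mm.

{"fn": "step_arm", "kwargs": {"linear": [[3,0.3,0],[7,0.3,0],[11,0.3,0],[15,0.3,0],[18,0.3,0]], "delta_rot": [[0,0,0],[0,0,0],[0,0,0],[0,0,0],[0,0,0]], "gripper": [1,1,1,1,1]}}

```text
time_s: 8.05
position: [629.5, 11.8, 33.9]
eef_rot: [0.482, -0.514, 0.518, -0.485]
force: [2.6, 0.4, 5.3]
finger_gap: -0.001
```

{"fn": "step_arm", "kwargs": {"linear": [[4,0.7,0],[8,0.7,0],[11,0.7,0],[13,0.7,0],[13,0,0]], "delta_rot": [[0,0,0],[0,0,0],[0,0,0],[0,0,0],[0,0,0]], "gripper": [1,1,1,1,1]}}

```text
time_s: 8.55
position: [628.4, -1.6, 34.0]
eef_rot: [0.482, -0.514, 0.518, -0.485]
force: [-0.1, 0.2, 0.7]
finger_gap: -0.007
```

Run:
```python
from wm import *
p,Rw,o,P=wcap('pics/wrist5.png')
print(P,o)
for c in(110,165,210,230,340,360): 
    e=edge_y(p,Rw,o,c,(180,310)); print(c,np.round(e,1) if e else None)
```

```text
[628.43500876  -1.59344424  34.03694823] [632.49078743  79.48077291 176.18233349]
110 [541.7   5.8 223.  297.  139.6]
165 [570.1   4.4 221.  298.  135.6]
210 [592.9   2.9 220.  299.  133.2]
230 [603.1   2.6 219.  299.  131.8]
340 [658.7  -0.9 217.  300.  128.2]
360 [ 669.2  -23.7  291.   300.  1219.9]
```

View pics/wrist5.png

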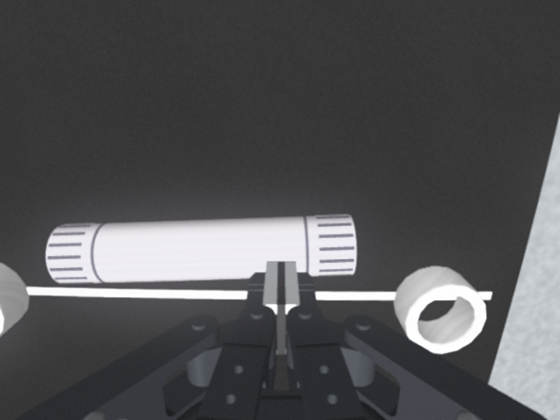

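The line is now visible at row 295, in the same view as the spindle (rows 217–282, columns 47–356). It got into my edge measurement, so I'll redo that with a tighter row limit.

Run:
```python
from wm import *
p,Rw,o,P=wcap()
W=[]
for c in(110,150,165,210,230,330): 
    e=edge_y(p,Rw,o,c,(180,285)); print(c,np.round(e,1)); W.append(e[:2])
W=np.array(W);k=np.polyfit(W[:,0],W[:,1],1)
g=p['frame'].astype(float).mean(2);Lp=[]
for c in(60,100,150,200,240,340,370,385):
    b=np.where(g[286:306,c]>140)[0]+286;x=at(p,(c,b.mean()),4,Rw=Rw,o=o);Lp.append(x[:2])
Lp=np.array(Lp);l=np.polyfit(Lp[:,0],Lp[:,1],1)
print('sp ang',np.degrees(k[0]),'line ang',np.degrees(l[0]),'sp y@590',np.polyval(k,590),'line',np.polyval(l,590))
print([at(p,uv,19,Rw=Rw,o=o).round(1) for uv in((47,254),(356,246))])
```

```text
110 [542.3   9.8 224.  282.  177.1]
150 [562.9   9.1 222.  282.  172.5]
165 [570.6   8.9 222.  281.  175.8]
210 [593.4   8.3 220.  280.  174. ]
230 [603.4   8.2 219.  279.  174.3]
330 [653.4   6.2 218.  275.  184.5]
sp ang -1.7864942259981387 line ang -4.617917238962312 sp y@590 8.34650886755487 line -26.942353435247476
[array([509.1,  11.1,  19. ]), array([666.4,   5.5,  19. ])]
```

{"fn": "step_arm", "kwargs": {"linear": [[-4,-5,-5],[-17,-5,-38],[-19,-5,-38],[-19,-1,-38],[-19,0.6,-38]], "delta_rot": [[0,-1.5,0],[0,-1.5,0],[0,-1.5,0],[0,-1.5,0],[0,-1.5,0]], "gripper": [1,1,1,1,1]}}

```text
time_s: 9.15
position: [591.8, 20.2, 33.0]
eef_rot: [0.489, -0.507, 0.511, -0.492]
force: [-5.9, 2.9, 18.7]
finger_gap: -0.001
```

Run:
```python
from go import *
go(590,17.3,32.9,-1.8)
```

```text
t 9.15 pos [591.8  20.2  33. ] F [-5.9  2.9 18.7] gap -0.0
linear [ 3.   0.1 -1.7] rot [-0.4 -0.3  0. ]
```

{"fn": "step_arm", "kwargs": {"linear": [[0,-3,-1],[4,-3,-1],[4,-0.8,-1],[4,-0.3,-1]], "delta_rot": [[0,0,0],[0,0,0],[0,0,0],[0,0,0]], "gripper": [1,1,1,1]}}

```text
time_s: 9.55
position: [591.1, 15.8, 33.8]
eef_rot: [0.489, -0.507, 0.511, -0.492]
force: [-2.9, 0.2, 13.3]
finger_gap: 0.003
```

```bash
cat > rel.py <<'E'
from wm import *
def rel(lo,hi,cols,lcols,lrows,name=None):
    p,Rw,o,P=wcap(name);W=[]
    for c in cols:
        e=edge_y(p,Rw,o,c,(lo,hi)); W.append(e[:2]); print(c,np.round(e[2:],1),end=' ')
    W=np.array(W);k=np.polyfit(W[:,0],W[:,1],1);print('\nP',P.round(1),'sp ang',np.degrees(k[0]).round(2),'y@590',np.polyval(k,590).round(1))
    g=p['frame'].astype(float).mean(2);Lp=[]
    for c in lcols:
        b=np.where(g[lrows[0]:lrows[1],c]>140)[0]+lrows[0]
        if len(b): Lp.append(at(p,(c,b.mean()),4,Rw=Rw,o=o)[:2])
    if len(Lp)>1:
        Lp=np.array(Lp);l=np.polyfit(Lp[:,0],Lp[:,1],1);print('line ang',np.degrees(l[0]).round(2),'y@590',np.polyval(l,590).round(1))
E
python3 -c "
from rel import *
rel(180,330,(165,210,230,340,360,400),(),(0,1),'pics/w6.png')"
```

```text
165 [248.  316.  156.8] 210 [248.  316.  157.6] 230 [248.  319.  151.5] 340 [246.  322.  142.5] 360 [246.  304.  184.7] 400 [246.  324.  138.9] 
P [591.1  15.8  33.8] sp ang -2.15 y@590 5.2
```

View pics/w6.png

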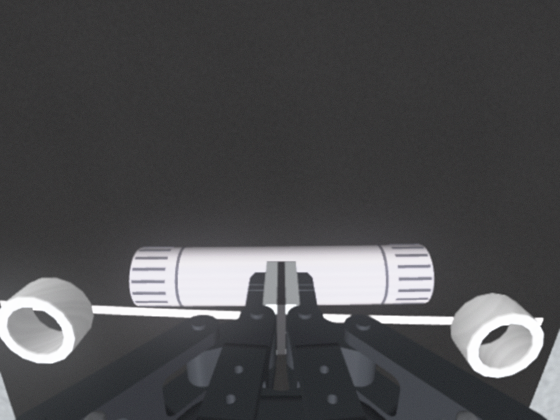

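The spindle (rows 246–305) still lies just above the line (rows 310–320). The tip is seated, so I'll drag.

{"fn": "step_arm", "kwargs": {"linear": [[3,0.5,0],[7,0.5,0],[11,0.5,0],[15,0.5,0],[19,0.5,0]], "delta_rot": [[0,0,0],[0,0,0],[0,0,0],[0,0,0],[0,0,0]], "gripper": [1,1,1,1,1]}}

```text
time_s: 10.1
position: [590.5, -3.5, 33.9]
eef_rot: [0.489, -0.507, 0.511, -0.492]
force: [-3.2, 0.9, 10.7]
finger_gap: 0.001
```

{"fn": "step_arm", "kwargs": {"linear": [[4,0.7,0],[8,0.7,0],[11,0.7,0],[13,0.7,0],[13,-0.5,0]], "delta_rot": [[0,0,0],[0,0,0],[0,0,0],[0,0,0],[0,0,0]], "gripper": [1,1,1,1,1]}}

```text
time_s: 10.6
position: [590.1, -17.0, 34.3]
eef_rot: [0.489, -0.507, 0.512, -0.492]
force: [-0.6, -0.1, 0.2]
finger_gap: 0.001
```

```bash
python3 -c "
from rel import *
rel(180,280,(165,210,230,340,360,400),(),(0,1),'pics/w7.png')"
```

```text
165 [219.  277.  179.2] 210 [217. 277. 174.] 230 [217.  277.  174.3] 340 [216.  275.  177.7] 360 [216.  275.  177.6] 400 [216.  274.  180.3] 
P [590.1 -17.   34.3] sp ang -1.6 y@590 -7.9
```

View pics/w7.png

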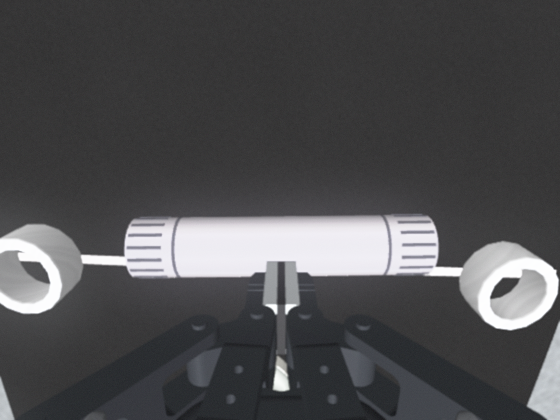

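{"fn": "step_arm", "kwargs": {"linear": [[-3,-5,0],[-12,-5,0],[-14,-4,0],[-14,-0.5,0],[-14,0.7,0]], "delta_rot": [[0,0,0],[0,0,0],[0,0,0],[0,0,0],[0,0,0]], "gripper": [1,1,1,1,1]}}

```text
time_s: 11.15
position: [590.8, -2.6, 33.7]
eef_rot: [0.489, -0.507, 0.512, -0.492]
force: [-4.4, 1.5, 17.0]
finger_gap: 0.001
```

{"fn": "step_arm", "kwargs": {"linear": [[3,0.5,0],[7,0.5,0],[11,0.5,0],[15,0.5,0],[19,0.5,0]], "delta_rot": [[0,0,0],[0,0,0],[0,0,0],[0,0,0],[0,0,0]], "gripper": [1,1,1,1,1]}}

```text
time_s: 11.65
position: [590.1, -21.8, 33.9]
eef_rot: [0.489, -0.507, 0.512, -0.493]
force: [-2.0, 0.5, 11.0]
finger_gap: -0.002
```

{"fn": "step_arm", "kwargs": {"linear": [[2,0.5,0],[3,0.5,0],[3,0.5,0],[3,-0.5,0]], "delta_rot": [[0,0,0],[0,0,0],[0,0,0],[0,0,0]], "gripper": [1,1,1,1]}}

```text
time_s: 12.05
position: [590.0, -25.0, 34.4]
eef_rot: [0.489, -0.507, 0.512, -0.492]
force: [0.1, -0.5, 0.5]
finger_gap: 0.0
```

```bash
python3 -c "
from rel import *
rel(180,290,(165,210,230,340,360,400),(),(0,1),'pics/w8.png')"
```

```text
165 [225.  283.  179.8] 210 [224.  283.  177.6] 230 [223.  283.  174.9] 340 [222.  281.  178.3] 360 [222.  281.  178.2] 400 [222.  280.  180.9] 
P [590.  -25.   34.4] sp ang -1.56 y@590 -19.3
```

View pics/w8.png

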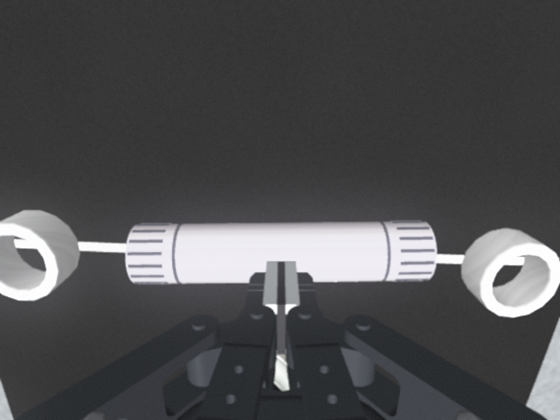

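{"fn": "step_arm", "kwargs": {"linear": [[-3,-5,0],[-9,-5,0],[-10,-4,0],[-10,-0.5,0],[-10,0.7,0]], "delta_rot": [[0,0,0],[0,0,0],[0,0,0],[0,0,0],[0,0,0]], "gripper": [1,1,1,1,1]}}

```text
time_s: 12.6
position: [590.5, -14.8, 33.7]
eef_rot: [0.489, -0.507, 0.512, -0.493]
force: [-4.0, 1.1, 18.3]
finger_gap: 0.003
```

{"fn": "step_arm", "kwargs": {"linear": [[3,0.5,0],[7,0.5,0],[11,0.5,0],[14,0.5,0],[15,0.5,0]], "delta_rot": [[0,0,0],[0,0,0],[0,0,0],[0,0,0],[0,0,0]], "gripper": [1,1,1,1,1]}}

```text
time_s: 13.1
position: [590.0, -30.2, 33.9]
eef_rot: [0.489, -0.507, 0.512, -0.493]
force: [-2.5, 0.1, 11.5]
finger_gap: 0.003
```

{"fn": "step_arm", "kwargs": {"linear": [[0,0.3,0],[0,-1,0],[0,-5,0],[0,-20,0],[0,-40,0]], "delta_rot": [[0,0,0],[0,0,0],[0,0,0],[0,0,0],[0,0,0]], "gripper": [1,1,1,1,1]}}

```text
time_s: 13.6
position: [589.3, -30.0, 74.3]
eef_rot: [0.489, -0.507, 0.511, -0.492]
force: [0.3, 0.5, 0.7]
finger_gap: 0.0
```

{"fn": "step_arm", "kwargs": {"linear": [[-50,-50,0],[-80,-80,0],[-120,-100,0],[-120,-100,0],[-120,-100,0]], "delta_rot": [[0,0,0],[0,0,0],[0,0,0],[0,0,0],[0,0,0]], "gripper": [1,1,1,1,1]}}

```text
time_s: 14.1
position: [593.0, 91.1, 175.6]
eef_rot: [0.489, -0.506, 0.511, -0.493]
force: [-0.9, 0.3, -1.1]
finger_gap: -0.003
```

Run:
```python
from sp import *
from cell import eyes
p=eyes.capture('top');cv2.imwrite('pics/top9.png',p['frame'][:,:,::-1])
q=eyes.capture('side');cv2.imwrite('pics/side9.png',q['frame'][:,:,::-1])
m,u,n=line_frame(p)
g=p['frame'].astype(float).mean(2);W=[]
for r in range(184,258,6):
    b=np.where(g[r,205:255]>90)[0]+205;W.append(at(p,((b[0]+b[-1])/2,r),19)[:2]);print(r,b[0],b[-1],end=' ')
W=np.array(W)-m[:2];X=W@u;Y=W@n;k=np.polyfit(X,Y,1);print('\nang',np.degrees(k[0]),'y',np.polyval(k,0))
```

```text
184 222 238 190 221 238 196 221 238 202 221 237 208 221 237 214 221 237 220 221 237 226 220 237 232 220 237 238 220 237 244 220 237 250 220 237 256 220 236 
ang 2.8379887982277925 y 1.020253613277647
```

View pics/top9.png

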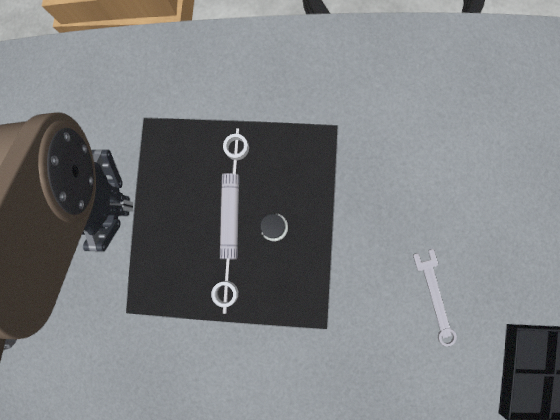

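View pics/side9.png

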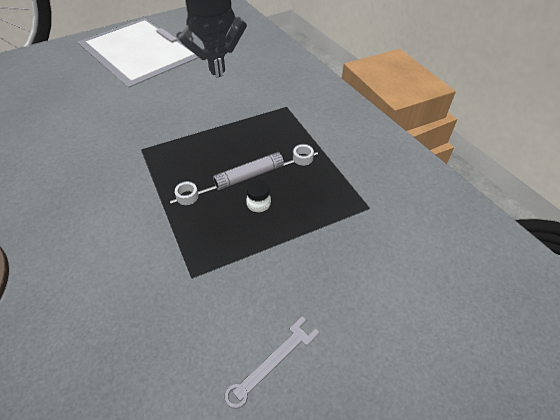

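The top view shows the spindle on the line (columns 220–238, rows 173–258), midway between the cups. The cups, pot and wrench are where they started, and the hand is clear. I'm handing it in.

```bash
python3 -c "
from cell import workorder
print(workorder.finish_job())"
```

```text
the job is handed in; nothing more can be done
None
```

I rolled the spindle about 85 mm across the mat onto the white line, using six short drags with the shut fingertips on its top. Then I lifted the hand clear and handed the job in at about 14 s; no verdict is reported.

- **Final position (top camera):** The spindle's axis is about 1 mm off the line, within the 8 mm allowed. It is about 2.8° off parallel, within the 6° limit. By eye, its middle is within a few mm of the line's middle.
- **Other objects:** The cups, grease pot and wrench show in the same places as at the start.
- **Angle not corrected:** I tried turning the tip slightly while dragging, and dragging nearer the far end. Neither changed the angle, so the spindle keeps roughly the skew it started with.
- **One misplaced touch:** On the fourth drag the tip came down about 12 mm off the axis, on its edge, so I lifted and re-seated it. The force readings I took peaked at about 25 N.
- **Camera disagreement:** The wrist and top cameras differed by about 2 mm on position, which matches the stated calibration.

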